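# Set and lock the tray divider

## Task

Slide the tray's divider along until it lines up with the yellow clip on the rim, while its red lock pin is still up. Then take the mallet by its handle and strike the pin down with a brisk blow or blows (not a slow push, and not with the gripper itself) until it is home, flush with the black housing. Finally stand the mallet back on the rubber mat, on its head as it stood, let go, and leave the other things alone.

Things in the scene. Friction and masses are not known exactly. Their poses are not given: they have to be found in the camera images.
- tray: Blue open parts tray, fixed to the bench, 150 (x) x 380 (y) x 60 mm high, walls and floor 8 mm. Origin: centre of its underside. x: across the tray (the clips are on its +x wall), y: along the tray, the way the divider slides, z up.
- divider (a joint): The divider's position along the tray's y axis in m: 0 at the tray's middle, range -0.12 to 0.12. Slides with about 3 N of friction and stays where it is left. It is an aluminium panel 8 mm thick across the tray, with an aluminium crossbar (160 x 24 x 12 mm, top 73 mm above the bench) over both rims, and a black lock housing on the middle of the bar.
- housing_top (a point): Centre of the top face of the divider's black lock housing, 105 mm above the bench. The housing is 48 (tray x) x 40 (tray y) x 32 mm high and can be pushed on its sides or pinched. Axes as the tray's. The divider lines up with a clip when this point and the clip have the same position along the tray's y.
- lock_pin (a joint): How far the red lock pin is down, m: 0 up, 0.014 fully home with its top flush with the housing's top. About 8 N starts it and 10 N brings it home; it has a light spring but a catch by friction keeps it where it is driven (6.5 N friction, spring 1 to 4 N).
- pin_top (a point): Centre of the flat top of the red lock pin, 16 mm in diameter, upright in the middle of the housing; 14 mm above the housing's top (119 mm above the bench) at the start. Moves down with the pin.
- yellow_clip: Yellow clip, 12 x 12 x 34 mm, on the outside of the tray's +x wall, its top 70 mm above the bench: the mark the divider must line up with, at one side or the other of the tray's middle. Origin at bench height on the wall's outer face, at the middle of the clip's width; axes as the tray's. Fixed.
- white_clip: White clip of the same shape and origin, on the same wall on the other side of the tray's middle: a mark for another setting, not to be used. Fixed.
- mat: Black rubber mat 150 x 150 x 4 mm, fixed on the bench. Origin: centre of its underside.
- mallet_head (a point): Centre of the mallet's head, an upright cylinder 42 mm in diameter and 56 mm high with white plastic faces, 28 mm above its lower striking face and below its upper face. z: along the head's axis (up at the start), x: away from the handle. The mallet weighs about 0.32 kg, nearly all in the head. It stands on its lower face on the mat with the handle level, unsupported.
- mallet_grip (a point): Middle of the place to grip on the mallet's orange handle, 52 mm from the head's axis towards -x of the mallet, 28 mm above the mat. The handle is a bar 22 mm wide (mallet y) x 20 mm high (z), running along the mallet's x from the head to 127 mm from the head's axis. Axes as mallet_head.
- bottle_center (a point): Bystander: clear bottle, 62 mm in diameter, 170 mm high; point half-way up.
- lens_center (a point): Bystander: black camera lens standing upright, about 66 mm in diameter, 50 mm high; point half-way up.
- rail_center (a point): Bystander: short aluminium rail piece, 28 x 52 x 14 mm with a black stud up to 26 mm, lying in the tray's +y end bay; point in the middle of the bar.
- clamp_center (a point): Bystander: black clamp block, 34 x 34 x 18 mm with a steel stud up to 30 mm, lying in the tray's -y end bay; point in the middle of the block.
Mind the look-alikes: they are no part of the job. Of the things like the part that bears mallet_head, leave any that is blue; of the rest the smaller one is meant.

How it is judged:
On the way, in this order (a step that is already met when the one before it is completed fails the run):
1. the divider lines up with the yellow clip (within 6 mm) and its lock pin is still up (y of housing_top in the frame of yellow_clip between -0.006 and 0.006 m and value of joint lock_pin below 0.003 m and velocity of joint divider between -0.005 and 0.005 m/s), for 0.2 s.
2. the mallet strikes the pin: it drives the pin down at more than 50 mm/s (velocity of joint lock_pin above 0.05 m/s and value of joint lock_pin above 0.002 m and contact force between mallet and lock_pin above 0.5 N).
At the end, for the whole second after the job is handed in: The divider is within 6 mm of the yellow clip along the tray, the pin is home to within 2.5 mm of flush, and the mallet stands upright on its head (within 0.1 rad), head centre within 65 mm of the mat's centre, at rest and released (y of housing_top in the frame of yellow_clip between -0.006 and 0.006 m and value of joint lock_pin above 0.0115 m and horizontal distance between mallet_head and mat below 0.065 m and angle between mallet_head's own z axis and vertical below 0.1 rad and height (world z) of mallet_head between 0.028 and 0.036 m and linear speed of mallet below 0.02 m/s and contact force between mallet and the fingers below 0.05 N); the robot touches nothing.
It fails at once if the pin is driven down (over 5 mm) while the divider is more than 10 mm from the yellow clip (value of joint lock_pin above 0.005 m and not (y of housing_top in the frame of yellow_clip between -0.01 and 0.01 m)).
It fails at once if the gripper or arm presses the pin (contact force between any of the fingers, the arm and lock_pin above 2 N).
It fails at once if a bystander is moved more than 30 mm (distance of any of bottle_center, lens_center, rail_center, clamp_center from where it was at the start of the episode above 0.03 m).
It fails at once if the bottle or the lens is tipped (angle between any of bottle_center, lens_center's own z axis and vertical above 0.3 rad).
It also fails if it takes over 62 s, if anything falls off the work surface, if the arm or the gripper's body presses on something with over 40 N, if the wrist force passes 120 N, or if a joint passes its speed limit or range.

## Robot

A 7-joint arm with a two-finger parallel gripper is mounted at the origin on the work surface. World frame = base frame: x ahead of the robot, y to its left, z up, the work surface at z = 0. Lengths are in m, angles in rad, forces in N, time in s.
With the tool pointing down it reaches from about 0.425 to 0.95 m from the base axis. Payload 4.7 kg.
Tool frame: the origin (TCP) lies on the centre line of the jaws, within the pads' length; the fingertips stand robot.nose_length ahead of it and the grasp point (between the pads) lies 8 mm behind it (robot.nose_length is the distance from the TCP to the fingertips, in m); z points along the fingers, x is the direction in which the jaws open and shut, and the axes are right-handed (so a half turn about z gives the same grasp; the last joint's range is limited). The gripper opens to 85 mm and grips with 20 to 120 N. Pads are 22 mm wide; open, the fingers measure 114 mm over their backs; the gripper's body (76 mm by 85 mm) begins 54 mm behind the grasp point. The pads swing forward as they close: fully open they stand 13 mm farther back than shut.
Start: joints at [-1.176, 0.469, -0.049, 1.532, 0.024, 1.141, -0.082], TCP at [0.278, 0.615, 0.242] pointing down, gripper open.
Joint ranges: [-2.59, 2.59], [-0.33, 1.99], [-1.39, 1.29], [0.1, 2.45], [-1.04, 4.18], [0.21, 1.99], [-2.66, 2.66]. Speed limits (rad/s): [2.57, 2.57, 3.14, 3.14, 3.14, 3.14, 3.14].

## Interface

Orientations are given as [roll, pitch, yaw] about the fixed x, y, z axes, in that order (R = Rz(yaw) Ry(pitch) Rx(roll)).
In Python, from plant import robot gives the robot as it stands. Calls block until the motion is done:
- robot.goto(position, orientation): joint-space move of the TCP to a pose.
- robot.move_straight(position, vel=0.15, attitude=None, contact_N=None): straight line of the TCP; attitude=None keeps the orientation; vel is the mean speed in m/s. With contact_N (N) it stops when the force on the tool has changed by that much, and returns True; else False.
- robot.move_joints(angles): joint-space move.
- robot.grip(opening, strength=None): opening from 0.0 (shut) to 1.0 (fully open); strength is the grip in N (None keeps the last); returns when the fingers have stopped.
- robot.sleep(seconds).
- robot.inverse_kinematics(position, orientation): joint angles nearest the present ones, or None.
- robot.sense(): the state.
- robot.grab_frame(name): name is "scene" or "side" or "wrist"; returns a dict with "image" (480x640x3 uint8, red, green, blue), "range_z" (480x640 float32, m along the optical axis (not along the pixel's ray), 0 where there is no reading), "fx", "fy", "cx", "cy" (pixels), "R" (3x3) and "t" (3): a world point X has camera coordinates R X + t. Camera axes: x right, y down, z forward; pixel columns grow to the right and rows downward; lengths in m; the calibration is good to about 2 mm. The wrist camera is an equidistant fisheye: a pixel r from the principal point sees the ray r / f radians off the axis. A picture is of the moment at which its call begins.
A pose or a line that the arm cannot do raises robot.IKError and nothing moves.
- robot.close_job(): hands the job in, once; it reports no verdict.
The state is a dict: "t": time; "joint_pos": joint angles; "joint_velocities": joint speeds; "effort": joint torques, N m; "tcp_pos": TCP position; "tcp_rot": TCP orientation; "wrist_force": force on the tool from outside, world axes, zero at the start; "torque": the same for the moment, N m; "opening": opening from 0.0 (shut) to 1.0 (fully open).
Only numpy, scipy, OpenCV 4.12 (cv2) and the standard library are available. Lean on these libraries where they do the work, as an engineer would, in place of code of your own. Each camera call takes 0.05 s, during which the arm holds its last target. There are 200 camera calls.

## Working session

There is one attempt and no reset: what is moved stays moved. The work goes in short steps, each a Python script; the robot and the scene stay as the last script left them, time stands still between calls to the robot, and variables do not carry over. Pictures are saved under pics/ and viewed, about 8 in all and at most 12, crops included, and the job is handed in when it is done.

```bash
ls; mkdir -p pics; python3 - <<'E'
from plant import robot
import cv2,numpy as np
print(robot.nose_length, robot.sense())
for n in ("scene","side"):
    f=robot.grab_frame(n); np.savez(f"pics/{n}0.npz",**f)
    cv2.imwrite(f"pics/{n}0.png",f["image"][:,:,::-1])
    print(n,f["fx"],f["cx"],f["cy"],-f["R"].T@f["t"])
E
```

```text
pics
0.011 {'t': 0.0, 'joint_pos': array([-1.17594448,  0.46943709, -0.04862175,  1.53370266,  0.02411941,
        1.14100506, -0.08228481]), 'joint_velocities': array([ 1.13242147e-03, -1.49043939e-03, -9.95497322e-04,  1.02785363e-04,
       -1.08407427e-03, -3.56827369e-05, -9.96185033e-04]), 'effort': array([-7.26002472e-04, -5.10303104e+01, -4.76485142e-02, -2.37721807e+01,
        1.05681768e-02,  7.42711447e-03, -3.48864681e-06]), 'tcp_pos': array([0.27729441, 0.61478741, 0.24126073]), 'tcp_rot': array([3.14151413e+00, 1.96402513e-03, 1.14712344e+00]), 'wrist_force': array([-0.05922911,  1.02396442,  0.42799947]), 'torque': array([-0.02502646, -0.0414776 ,  0.01951033]), 'opening': 0.9972842386375167}
scene 540.5703265378277 321.3315985230593 240.99414278964957 [1.00519496 0.64214256 0.76736775]
side 578.074814203233 320.7802605359021 235.3526695432024 [0.48685818 0.64012772 1.02225569]
```

View pics/scene0.png

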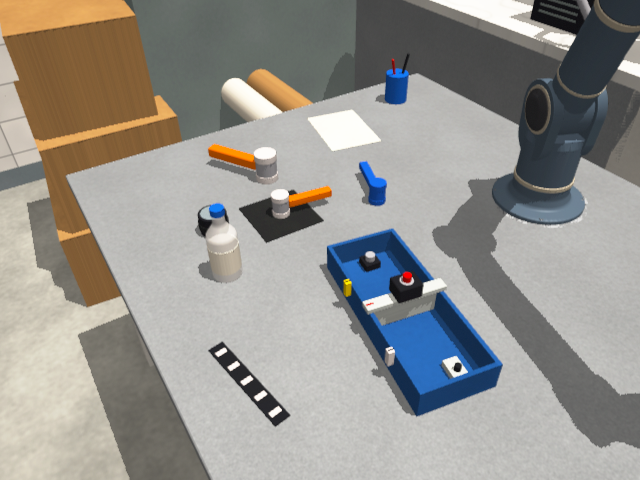

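View pics/side0.png

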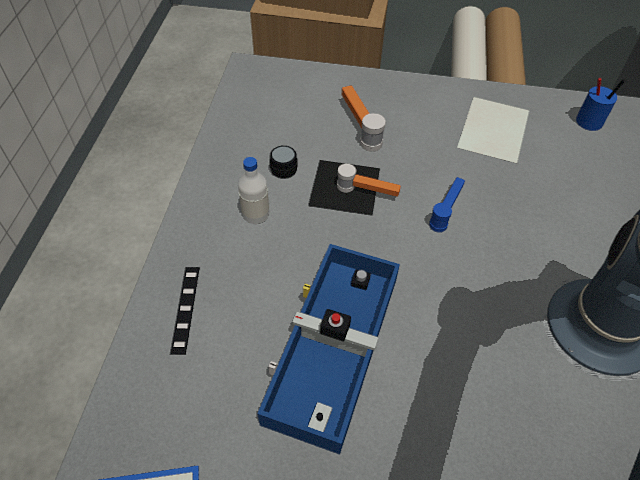

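The scene view shows the small orange mallet on the mat at (281,204), a bigger one at (265,165) and a blue one at (376,190). It also shows the yellow clip at (347,288), the white clip at (390,356) and the red pin at (407,277). The side view agrees.

```bash
cat > h.py <<'E'
import numpy as np,cv2
def cloud(f):
    v,u=np.mgrid[0:480,0:640]; z=f["range_z"].astype(float)
    P=np.stack([(u-f["cx"])/f["fx"]*z,(v-f["cy"])/f["fy"]*z,z],-1)
    W=(P-f["t"])@f["R"]; W[z<=0]=np.nan
    hsv=cv2.cvtColor(np.ascontiguousarray(f["image"]),cv2.COLOR_RGB2HSV).astype(int)
    return W,hsv
def rect(P):
    (c,s,a)=cv2.minAreaRect(np.float32(P[:,:2]*1000)); return np.round(c,1),np.round(s,1),round(a,2)
E
python3 - <<'E'
from h import *
for n in ("scene","side"):
    f=dict(np.load(f"pics/{n}0.npz")); W,h=cloud(f); H,S,V=h[...,0],h[...,1],h[...,2]; z=W[...,2]
    ok=np.isfinite(z)&(W[...,0]>.2)&(z<.3)&(z>-.01)
    blue=ok&(H>100)&(H<125)&(S>130)
    m=blue&(abs(z-.06)<.004)
    n_,L,st,_=cv2.connectedComponentsWithStats(m.astype(np.uint8),connectivity=8)
    m=cv2.morphologyEx((blue&(abs(z-.06)<.004)).astype(np.uint8),cv2.MORPH_OPEN,np.ones((2,2)))>0
    box=np.zeros_like(m); 
    if n=="scene": box[225:410,320:505]=1
    else: box[240:455,250:405]=1
    P=W[m&box]; print(n,"rim",rect(P),len(P),P[:,2].mean())
    for nm,mm in dict(yellow=(H>22)&(H<35)&(S>150)&box,red=((H<5)|(H>174))&(S>170)&box&(V>80),orange=(H>5)&(H<18)&(S>190)).items():
        mm=(mm&ok).astype(np.uint8); k,L,st,c=cv2.connectedComponentsWithStats(mm)
        for i in range(1,k):
            if st[i,4]>25:
                P=W[L==i]; t=P[P[:,2]>np.percentile(P[:,2],97)-.005]
                print(nm,st[i],"top",rect(t),len(t),"z",np.percentile(P[:,2],[2,50,98]).round(4),"mean",t.mean(0).round(4))
    wh=ok&(S<60)&(V>140)&(z>.02)
    k,L,st,c=cv2.connectedComponentsWithStats(wh.astype(np.uint8))
    for i in range(1,k):
        if st[i,4]>25:
            P=W[L==i]; t=P[P[:,2]>np.percentile(P[:,2],97)-.004]
            print("white",st[i],"top",rect(t),len(t),"z",np.percentile(P[:,2],98).round(4),"mean",t.mean(0).round(4))
    dk=ok&(V<60)&(z<.03)&(z>-.002)
    k,L,st,c=cv2.connectedComponentsWithStats(dk.astype(np.uint8))
    for i in range(1,k):
        if st[i,4]>250: P=W[L==i]; print("dark",st[i],rect(P),P[:,2].mean())
    hd=ok&(V<70)&(abs(z-.105)<.005)&box; 
    if hd.any(): print("housing",rect(W[hd]),W[hd].mean(0))
E
```

```text
scene rim (array([525.1, 135.5]), array([377.9, 153.3]), 79.59) 1884 nan
yellow [343 279   8  18 115] top (array([591.5,  50.7]), array([13.3, 10.5]), 77.51) 33 z [0.015  0.0563 0.0703] mean [0.5922 0.0513 0.0684]
red [403 272   9  11  81] top (array([523. , 134.9]), array([13.8, 16.2]), 82.81) 49 z [0.106  0.1163 0.1202] mean [0.524  0.1355 0.1177]
orange [208 148  48  21 411] top (array([ 564.2, -519.2]), array([ 21.6, 145.7]), 29.79) 107 z [0.0263 0.0403 0.0519] mean [ 0.5657 -0.5115  0.0494]
orange [289 189  42  19 290] top (array([ 484. , -264.7]), array([ 24.9, 105.2]), 74.92) 81 z [0.003  0.0318 0.0411] mean [ 0.4914 -0.2635  0.0388]
white [254 147  23  18 318] top (array([ 508.9, -436.2]), array([56.4, 53.6]), 28.37) 178 z 0.0784 mean [ 0.5098 -0.4346  0.0761]
white [271 189  18  15 204] top (array([ 554.4, -278.8]), array([41.1, 40.1]), 42.84) 141 z 0.0613 mean [ 0.5548 -0.2788  0.0592]
white [ 200  205   42   71 1635] top (array([ 748. , -155.9]), array([10.7, 21.9]), 72.96) 64 z 0.1439 mean [ 0.7465 -0.1548  0.1438]
white [365 251  10   7  57] top (array([489. , -16.2]), a
[... 2383 characters left out ...]
[0.5762 0.1263 0.0737]
white [329 317  13  10  41] top (array([522.7, 139.2]), array([22.1, 17.1]), 13.61) 33 z 0.1082 mean [0.5226 0.1399 0.1065]
white [345 328  33  20 355] top (array([472.8, 145.1]), array([23.1, 56. ]), 80.36) 224 z 0.0765 mean [0.4726 0.1457 0.0738]
white [308 403  24  29 297] top (array([527., 283.]), array([47.4, 27.3]), 77.57) 204 z 0.0261 mean [0.5272 0.2833 0.023 ]
dark [ 309  160   67   55 1948] (array([ 555.3, -279.1]), array([153.6, 148.5]), 88.51) 0.003893674142231276
dark [170 267  30  88 965] (array([829.3, 100.4]), array([ 30.8, 201.9]), 8.73) 0.0026875021369569853
housing (array([523.3, 136.5]), array([41.4, 47.5]), 80.32) [0.5229031  0.13870182 0.10448968]
```

```bash
cat >> h.py <<'E'
from math import pi,radians
TY=radians(-10.5); ex=np.array([np.cos(TY),np.sin(TY),0]); ey=np.array([-np.sin(TY),np.cos(TY),0])
def measure(f,tag=""):
    """divider/clip positions along tray y (mm)"""
    W,h=cloud(f); H,S,V=h[...,0],h[...,1],h[...,2]; z=W[...,2]
    with np.errstate(all='ignore'):
        ok=np.isfinite(z)&(abs(W[...,0]-.525)<.13)&(abs(W[...,1]-.135)<.22)
        out={}
        for n,m in dict(yellow=(H>22)&(H<35)&(S>150)&(z>.05)&(z<.08),red=((H<5)|(H>174))&(S>170)&(V>80)&(z>.1),
                        housing=(V<70)&(abs(z-.105)<.004),bar=(S<60)&(V>140)&(abs(z-.0735)<.004)).items():
            P=W[ok&m]
            if len(P)<8: continue
            if n=="bar": P=P[abs((P-np.array([.525,.135,0]))@ex)<.075]
            y=P@ey; out[n]=(round(500*(np.percentile(y,3)+np.percentile(y,97)),1),np.round(1000*np.median(P,0),1),round(1000*np.percentile(P[:,2],95),1),len(P))
    for k,v in out.items(): print(tag,k,*v)
    return out
E
python3 - <<'E'
from h import *
from plant import robot
for n in("scene","side"): measure(dict(np.load(f"pics/{n}0.npz")),n)
O=[pi,0,pi/2+TY]
p=np.array([.523,.1355,0.0])
robot.goto(p+[0,0,.17],O)
robot.grip(1.0,30)
robot.move_straight(p+[0,0,.092],.12)
robot.grip(0.0,30); s=robot.sense(); print(s["t"],s["opening"],s["tcp_pos"],s["wrist_force"])
robot.move_straight(np.append((s["tcp_pos"]-.0707*ey)[:2],.092),.06)
s=robot.sense(); print(s["tcp_pos"],s["wrist_force"])
robot.grip(1.0); robot.move_straight(s["tcp_pos"]+[0,0,.12],.15)
q=robot.inverse_kinematics([.503,-.265,.2],[pi,0,pi/2-radians(14)]); print(q)
robot.goto([.503,-.265,.2],[pi,0,pi/2-radians(14)])
for n in("scene","side"):
    f=robot.grab_frame(n); np.savez(f"pics/{n}1.npz",**f); measure(f,n)
f=robot.grab_frame("wrist"); np.savez("pics/wrist1.npz",**f); cv2.imwrite("pics/wrist1.png",f["image"][:,:,::-1])
print(robot.sense()["t"])
E
```

```text
scene yellow 158.0 [593.5  53.6  63.8] 70.1 76
scene red 228.7 [526.2 138.1 116.3] 119.5 81
scene housing 229.6 [530.6 141.9 103.8] 106.1 257
scene bar 228.7 [555.8 134.3  72. ] 74.3 474
side yellow 158.4 [590.1  54.7  66.5] 71.7 45
side red 224.9 [522.6 137.1 118.5] 120.7 65
side housing 229.4 [522.5 141.1 104.5] 107.4 364
side bar 228.4 [497.8 135.9  72.7] 75.7 557
3.575 0.4626378534166348 [0.52327606 0.13540688 0.0926506 ] [-2.08266281 -0.45108952  5.06141303]
[0.51050527 0.06617622 0.09262445] [-0.9298511   2.38980613  6.97828704]
[ 0.12277414  0.34677434  0.3660308   1.85626757 -0.14851184  0.96507571
  1.88018918]
scene yellow 158.6 [594.2  53.8  61.8] 69.5 64
scene red 159.5 [512.9  69.3 115.8] 119.0 75
scene housing 160.6 [519.9  74.3 103.7] 105.9 223
scene bar 159.6 [540.6  66.6  71.8] 73.7 406
side yellow 157.7 [593.8  52.5  68.5] 71.1 21
side red 154.9 [510.3  69.4 117.3] 120.6 62
side housing 160.2 [511.2  73.4 104.7] 107.3 313
side bar 159.2 [484.2  68.   72.8] 75.7 503
7.775
```

View pics/wrist1.png

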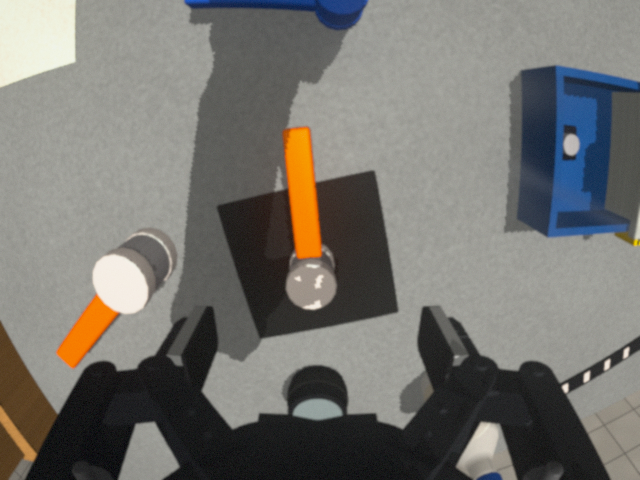

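```bash
python3 - <<'E'
from h import *
for n in ("scene1","side1","scene0","side0"):
    f=dict(np.load(f"pics/{n}.npz")); W,h=cloud(f); H,S,V=h[...,0],h[...,1],h[...,2]; z=W[...,2]
    with np.errstate(all='ignore'):
        b=np.isfinite(z)&(abs(W[...,0]-.51)<.12)&(abs(W[...,1]+.27)<.07)
        P=W[b&(S<60)&(V>140)&(abs(z-.060)<.004)]; Q=W[b&(H>5)&(H<18)&(S>190)&(z>.038)&(z<.05)]
        if len(Q)>10:
            l=cv2.fitLine(np.float32(Q[:,:2]),cv2.DIST_HUBER,0,.01,.01).ravel(); print(n,rect(Q),"line",np.degrees(np.arctan(l[1]/l[0])),l[2:],len(Q))
        if len(P)>10: print(n,"head",rect(P),P.mean(0))
E
```

```text
scene1 (array([ 483.5, -267.9]), array([ 23.4, 106.2]), 80.64) line -8.191327 [ 0.48102623 -0.2703813 ] 86
scene1 head (array([ 556.2, -279.6]), array([39.2, 40.1]), 21.25) [ 0.55533854 -0.27829611  0.05900949]
side1 (array([ 480.5, -266. ]), array([ 23.1, 104.2]), 80.96) line -9.481352 [ 0.47856605 -0.2567928 ] 37
side1 head (array([ 553.3, -281.8]), array([18.6, 38.7]), 72.96) [ 0.55603116 -0.27935989  0.06035452]
scene0 (array([ 483.7, -268.4]), array([ 24.3, 106.5]), 80.76) line -11.981704 [ 0.4804603  -0.26236957] 69
scene0 head (array([ 554.4, -278.8]), array([41.1, 40.1]), 42.84) [ 0.55500549 -0.27868965  0.05892514]
side0 (array([ 481.9, -266.6]), array([ 26.5, 106.1]), 79.5) line 0.55510944 [ 0.48525193 -0.26117024] 46
side0 head (array([ 553.7, -279.5]), array([39.2, 42.2]), 5.71) [ 0.55398172 -0.27907944  0.05980684]
```

The wrist view shows the handle running from (297,130) to the head at (312,285) on the mat, with the lens at (318,385) well clear. The divider is within about 1.5 mm of the clip and the pin is still up at 119 mm, so I'll grasp the mallet next.

```bash
cat >> h.py <<'E'
MY=radians(-9.4); mx=np.array([np.cos(MY),np.sin(MY),0]); OM=[pi,0,pi/2+MY]
HEAD=np.array([.5545,-.279,0]); GR=HEAD-.052*mx; PIN=np.array([.5105,.0665,0]); SG=PIN-.052*mx
E
python3 - <<'E'
from h import *
from plant import robot
robot.goto(GR+[0,0,.12],OM)
robot.move_straight(GR+[0,0,.025],.12)
robot.grip(0.0,110); s=robot.sense(); print(s["t"],s["opening"],s["tcp_pos"],s["tcp_rot"],s["wrist_force"])
robot.move_straight(s["tcp_pos"]+[0,0,.2],.2)
robot.goto(SG+[0,0,.21],OM)
s=robot.sense(); print(s["t"],s["opening"],s["tcp_pos"],s["wrist_force"],s["torque"])
for n in("scene","side"):
    f=robot.grab_frame(n); np.savez(f"pics/{n}2.npz",**f); cv2.imwrite(f"pics/{n}2.png",f["image"][:,:,::-1])
    W,h=cloud(f); z=W[...,2]
    with np.errstate(all='ignore'):
        b=np.isfinite(z)&(abs(W[...,0]-.51)<.04)&(abs(W[...,1]-.066)<.04)&(h[...,1]<60)&(h[...,2]>130)&(z>.17)
        P=W[b]; top=P[P[:,2]>np.percentile(P[:,2],90)-.006]; print(n,len(P),np.percentile(P[:,2],[2,50,98]),rect(top),len(top),
          cv2.SVDecomp(top-top.mean(0))[2][2])
f=robot.grab_frame("scene");cv2.imwrite("pics/crop2.png",cv2.resize(f["image"][180:330,310:510,::-1],None,fx=4,fy=4))
E
```

```text
9.7417 0.2358910907667057 [ 0.5033084  -0.27067984  0.02544073] [3.14115637e+00 1.07541479e-04 1.40672012e+00] [-0.89191994  0.39019414  4.47517005]
12.2083 0.23326042586311688 [0.45973423 0.07377419 0.20999426] [ 0.32967746 -0.0183386  -3.2201301 ] [ 0.04268961  0.16410127 -0.00624562]
scene 597 [0.1899299  0.24180132 0.53798515] (array([503.7,  75.9]), array([54.5, 65.1]), 5.53) 348 [0.97188041 0.20134141 0.12210696]
side 414 [0.19717114 0.24396777 0.24913584] (array([496.7,  72.8]), array([39.9, 71.4]), 61.21) 370 [0.92790432 0.36940838 0.05030927]
```

View pics/crop2.png

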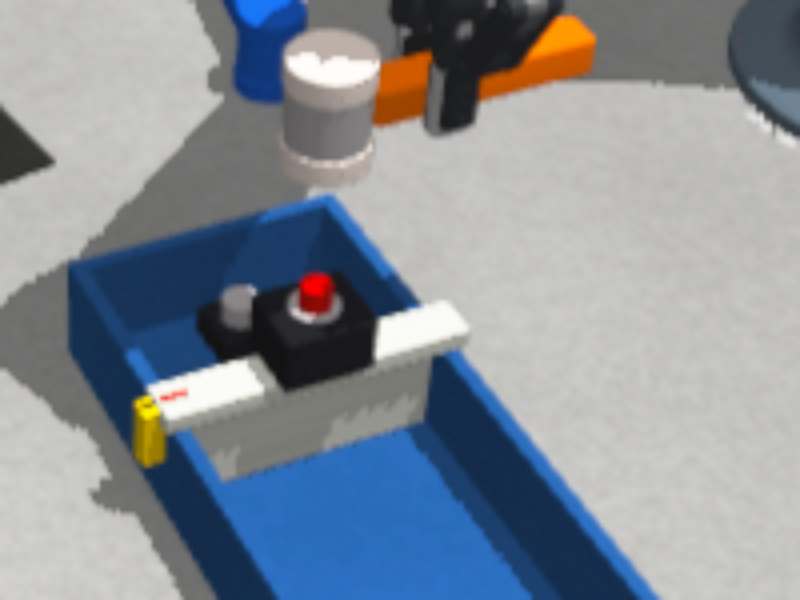

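The crop shows the head upright in the grip (top at 0.244 m, as expected, so no sag), poised above the pin, with the divider bar beside the yellow clip. Now I'll strike.

```bash
python3 - <<'E'
from h import *
from plant import robot
robot.move_straight(SG+[0,0,.20],.15)
hit=robot.move_straight(SG+[0,0,.126],.25,contact_N=60)
s=robot.sense(); print(hit,s["t"],s["tcp_pos"],s["wrist_force"],s["opening"])
robot.move_straight(SG+[0,0,.21],.15)
robot.goto(GR+[0,0,.225],OM); s=robot.sense(); print(s["t"],s["tcp_pos"])
for n in("scene","side"):
    f=robot.grab_frame(n); np.savez(f"pics/{n}3.npz",**f); measure(f,n)
    W,h=cloud(f); z=W[...,2]
    with np.errstate(all='ignore'):
        b=np.isfinite(z)&(abs(W[...,0]-HEAD[0])<.03)&(abs(W[...,1]-HEAD[1])<.03)&(h[...,1]<60)&(h[...,2]>130)&(z>.22)&(z<.3)
    print(np.percentile(z[b],[2,50,90,98]),rect(W[b]))
    if n=="scene": a=f["image"][250:330,340:440]
    else: b_=f["image"][200:280,400:500] if 0 else f["image"][140:220,300:400]; c=f["image"][280:360,280:380]
cv2.imwrite("pics/crop3.png",cv2.resize(np.hstack([a,c])[:,:,::-1],None,fx=4,fy=4))
E
```

```text
False 13.0583 [0.45944423 0.07489297 0.12592131] [-0.54644498 -0.44910373 -3.75932824] 0.23499278390597042
15.075 [ 0.50361516 -0.26855091  0.22431186]
scene yellow 158.5 [593.9  53.5  62.8] 69.8 67
scene housing 159.8 [514.7  73.1 103.7] 105.5 248
scene bar 159.2 [542.5  66.8  72. ] 73.9 410
[0.24670677 0.25954438 0.26172337 0.26241156] (array([ 555.8, -275.2]), array([40.7, 42.3]), 13.97)
side yellow 157.9 [593.8  53.8  68.5] 72.0 19
side housing 160.5 [511.   71.8 104.4] 107.4 328
side bar 159.4 [484.   68.2  72.9] 75.6 500
[0.22076065 0.2624904  0.26388523 0.26505605] (array([ 553.9, -267.8]), array([33.7, 47.1]), 38.46)
```

View pics/crop3.png

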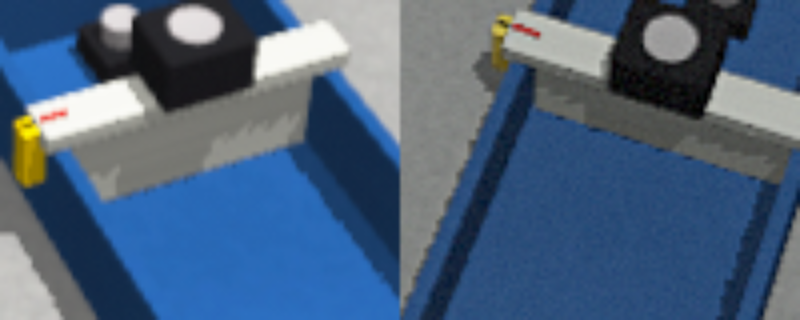

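Both crops show the red pin sunk below the white ring, level with the housing, and the divider still at the clip (about 1 mm off). I'll put the mallet back.

```bash
python3 - <<'E'
from h import *
from plant import robot
robot.move_straight(GR+[0,0,.06],.15)
robot.sleep(.3)
c=robot.move_straight(GR+[0,0,.0235],.03,contact_N=4)
s=robot.sense(); print(c,s["t"],s["tcp_pos"],s["wrist_force"])
robot.grip(1.0,20); robot.sleep(.3)
robot.move_straight(s["tcp_pos"]+[0,0,.17],.12)
robot.goto([.42,-.1,.35],OM) if robot.inverse_kinematics([.42,-.1,.35],OM) is not None else None
robot.sleep(.3)
I=[]
for n in("scene","side"):
    f=robot.grab_frame(n); measure(f,n)
    W,h=cloud(f); z=W[...,2]
    with np.errstate(all='ignore'):
        b=np.isfinite(z)&(abs(W[...,0]-HEAD[0])<.04)&(abs(W[...,1]-HEAD[1])<.04)&(h[...,1]<60)&(h[...,2]>130)&(z>.05)&(z<.08)
    print("head",rect(W[b]),np.percentile(z[b],[5,50,95]))
    I.append(f["image"][140:340,200:400] if n=="scene" else f["image"][130:330,250:450])
s=robot.sense(); print(s["t"],s["tcp_pos"],s["wrist_force"])
cv2.imwrite("pics/crop4.png",cv2.resize(np.hstack(I)[:,:,::-1],None,fx=2,fy=2))
E
```

```text
False 18.0917 [ 0.50337041 -0.27058602  0.02368706] [ 0.34648767  0.50512894 -2.86952344]
scene yellow 157.9 [594.3  54.5  63.4] 70.1 62
scene housing 158.8 [514.   71.1 103.6] 105.8 237
scene bar 159.5 [542.   67.   71.8] 73.8 406
head (array([ 555.9, -279.5]), array([43.8, 36.9]), 61.31) [0.05274935 0.05827748 0.06143657]
side yellow 158.2 [593.8  54.3  68.5] 73.0 19
side housing 160.1 [510.7  72.8 104.6] 107.2 333
side bar 159.2 [484.2  68.2  72.7] 75.6 500
head (array([ 556., -278.]), array([39.1, 33.9]), 12.65) [0.05659971 0.05994692 0.06399781]
21.975 [ 0.42004197 -0.10033022  0.34960312] [ 0.32799713  0.2909238  -0.59467711]
```

View pics/crop4.png

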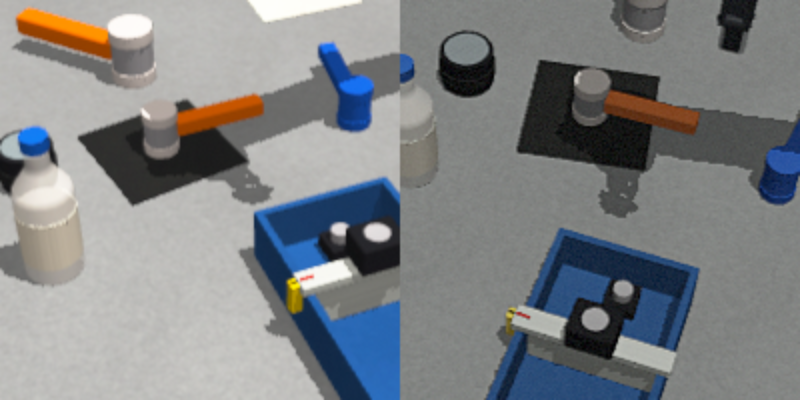

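```bash
python3 - <<'E'
from h import *
from plant import robot
for n in("scene","side"):
    A=[[],[]]
    for _ in range(6):
        f=robot.grab_frame(n); W,h=cloud(f); z=W[...,2]; d=np.hypot(W[...,0]-PIN[0],W[...,1]-PIN[1])
        with np.errstate(all='ignore'):
            b=(d<.019)&(abs(z-.107)<.012); w=(h[...,1]<60)&(h[...,2]>130)
            A[0].append(z[b&w&(d<.007)]);A[1].append(z[b&(h[...,2]<60)&(d>.014)])
    print(n,[(np.median(np.hstack(a)).round(4),len(np.hstack(a))) for a in A])
print(robot.sense()["t"])
E
```

```text
scene [(np.float64(0.1048), 189), (np.float64(0.1037), 532)]
side [(np.float64(0.1055), 229), (np.float64(0.1047), 743)]
22.575
```

```bash
python3 -c "
from plant import robot
robot.close_job(); print(robot.sense()['t'])"
```

```text
the job is handed in; nothing more can be done
the job is handed in; nothing more can be done
```

The job is done and handed in at about 22.6 s on the robot's clock, well under the 62 s limit. No verdict was reported.

I pinched the divider's housing and slid it about 70 mm to the yellow clip while the pin was up. I then drove the pin down with one brisk mallet blow (0.25 m/s mean) and stood the mallet back on the mat.

What the last checks showed:
- **Divider:** it is about 1–2 mm from the yellow clip along the tray, against a limit of 6 mm. The two cameras differ by about 1 mm.
- **Pin:** no red is visible any more. The white disc now seen over the pin is about 1 mm above the housing top, so the pin should be within about 1 mm of flush. I inferred this, because the pin itself can't be seen.
- **Blow:** I could not measure the pin's speed directly, so the "more than 50 mm/s" step rests on the speed I commanded.
- **Mallet:** it stands upright and released, with its head about 1–2 mm from the mat's centre and its top at about 60 mm. After the blow the head read 1.5–3 mm high in the grip, a slight tilt. It settled when let go.
- **Lowering the mallet:** it reached its target height without the 4 N contact stop triggering. The pictures afterwards show it standing on the mat.
- **Other things:** the bottle, the lens, the clamp block and the other two mallets look untouched in the last pictures. I did not re-measure them, and the rail piece was outside the last crops. The arm was parked clear of everything.

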